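# Hold back the belt tensioner of a slide-conveyor drive

### The job

The slide conveyor's drive unit needs a new belt: pick up the yellow pry tool, use its steel blade in the notch at the front to lever up the clear hinged cover, and get the cover standing fully open. Lay the tool back down on the bench clear of the unit, then with the gripper's fingers push the orange roller on the sprung tensioner arm to the left, past its ratchet click and well beyond the point where the ratchet would catch it, and finish while still holding it back there against its spring (do not let go). Leave the oil bottle, stain jar and slide box where they are.

Things in the scene. Friction and masses are not known exactly. Their poses are not given: they have to be found in the camera images.
- drive: the fixed drive unit: white and blue open-topped box, 176 (x) by 216 (y) by 60 mm high, on the bench under a clear cover. Origin: centre of its underside, at bench height; x points from its front (robot side) to its back, y to its left, z up. Walls 10 mm thick; bay inside 156 by 196 mm, floor at z = 12 mm. Two aluminium pulleys, 37 mm high, 34 mm across, stand in it at x = 35, y = +70 and -75 mm
- front_notch (a point): middle of the top of the low blue part of the front wall, at x = -83, y = 0, z = 42 mm of the unit. This notch is 60 mm wide (y -30 to +30) and leaves a gap 18 mm high (z 42 to 60) under the closed cover for the blade; behind it the bay is free for 45 mm
- cover (a joint): the clear cover with a blue front rail, 187 mm from hinge to front edge, 216 mm wide, 4 to 5 mm thick, 0.12 kg, hinged on the unit's top rear edge. 0 = closed (level on the walls), grows as the front edge goes up and back, stop at 1.95 rad; fully open from 1.4 rad on. The hinge is stiff (friction 0.15 N m): it stays at any angle where it is left
- cover_lip (a point): middle of the lower front edge of the cover (moves with it). Closed, it is at x = -99, y = 0, z = 60 mm of the drive unit, 11 mm in front of the front wall
- cover_hinge (a point): middle of the hinge line, fixed at x = 88, y = 0, z = 62 mm of the drive unit; the cover turns about the unit's y axis through it; the cover's underside lies 2 mm below this line when closed
- tensioner (a joint): the sprung steel tensioner arm, orange roller at its front end. 0 = sprung out fully to the unit's right; grows as the roller is pushed to the unit's left (+y); stop at 1.1 rad. The ratchet clicks at about 0.55 rad; let go after that, the arm falls back to 0.55, where the pawl catches it. Well beyond the catch means over 0.68 rad; 0.85 is a good place to hold
- tensioner_pivot (a point): the arm's vertical pivot axis, fixed at x = 30, y = 0 mm of the unit. The roller stands 65 mm from it: with arm angle q, at x = 30 - 65 cos(q - 0.55), y = 65 sin(q - 0.55) mm of the unit, so at y = -34 at rest, 0 at the catch, +19 at 0.85 rad. Force needed at the roller: about 3 N at rest, 7 N at 0.85 rad, 8 N to get past the pawl. A low brass pawl lies behind the pivot
- tensioner_roller (a point): centre of the orange idler roller (moves with the arm): an upright cylinder 18 mm in diameter, z from 23 to 51 mm above the bench, this point 37 mm above the bench; free space to its right for closed fingers (about 45 mm to the side wall)
- pry_tool: the pry tool lying flat on the bench, 0.08 kg: yellow handle 90 mm long (x -45 to 45), 22 mm wide, 20 mm high, and a flat steel blade 16 mm wide, 3 mm thick, reaching from the handle to x = 115 mm at half the handle's height (z = 10 mm). Origin: centre of the handle's underside; x along the tool to the blade's tip, z up
- tool_grip (a point): good place to grip the handle across its 22 mm width: x = 15, z = 10 mm of the tool, near its centre of mass, 100 mm behind the tip
- tool_tip (a point): middle of the end of the blade, x = 115, z = 10 mm of the tool
- oil_bottle: small amber oil bottle, 38 mm diameter, 75 mm high, upright, loose; a bystander; origin at the centre of its underside
- stain_jar: clear jar with red lid, 52 mm diameter, 65 mm high, loose; a bystander; origin at the centre of its underside
- slide_box: closed blue and white slide box 86 x 61 x 34 mm, loose; a bystander; origin at the centre of its underside
Things that resemble listed ones, but are neither listed nor needed, are in the scene too. Of the things shaped like the pry_tool, the yellow one is meant.

How it is judged:
By the outcome, as a careful person would: the job done as asked, in the order asked, and still so for the second after the job is handed in, while the arm keeps its last pose, push and grip.
It also fails if it takes over 61 s, if anything falls off the work surface, if the arm or the gripper's body presses on something with over 40 N, if the wrist force passes 120 N, or if a joint passes its speed limit or range.

### The arm

A 6-joint arm with a two-finger parallel gripper is mounted at the origin on the work surface. World frame = base frame: x ahead of the robot, y to its left, z up, the work surface at z = 0. Lengths are in m, angles in degrees, forces in N, time in s.
With the tool pointing down it reaches from about 0.375 to 0.825 m from the base axis. Payload 5.5 kg.
Tool frame: the origin (TCP) lies midway between the tips of the shut fingers; the grasp point (between the pads) lies 19 mm behind it (r.hold_point_z is the z of the grasp point in the tool frame, in m); z points along the fingers, y is the line along which they close (so a half turn about z gives the same grasp; the last joint's range is limited). The gripper opens to 85 mm and grips with 20 to 120 N. Pads are 22 mm wide; open, the fingers measure 114 mm over their backs; the gripper's body (76 mm by 85 mm) begins 54 mm behind the grasp point. The pads swing forward as they close: fully open they stand 13 mm farther back than shut.
Start: joints at [-77.063, 17.962, -2.699, 69.339, 0, 90], TCP at [0.134, -0.585, 0.231] pointing down, gripper open.
Joint ranges: [-152.73, 152.73], [-39.44, 99.34], [-58.76, 71.6], [-118.89, 123.64], [-81.53, 83.1], [-180, 180]. Speed limits (degrees/s): [136.94, 136.94, 172.46, 180, 180, 180].

### API

Orientations are given as [roll, pitch, yaw] about the fixed x, y, z axes, in that order (R = Rz(yaw) Ry(pitch) Rx(roll)).
In Python, from rig import get_obs, capture, r, search_frame, cut_out gives the robot as it stands.
- The arm moves only by the tool apply_moves, never from a script. Its argument "targets" is a list of rows, each an object with "twist": the turn, a rotation vector about the tool's x, y, z in rad, a list of three; "offset": the shift along the tool's x, y, z in m, a list of three; "hand": the opening, from -1 (shut) to 1 (fully open). A call has 1 to 5 rows; each row is the pose to reach, as a shift and turn from the pose commanded when the call began, along the tool's axes at that moment; what a row does not reach only later rows make up. A row lasts 1/8 s, in which the tool goes at most 62.5 mm and 10.7 degrees, less where a joint would pass 70% of its speed; a pose out of reach is approached as far as the arm can. A call with a gripper value outside its range is refused whole. The fingers move at their own pace and stop on an object; the grip force is fixed at half the most. Time passes only in rows, so rows that repeat a pose let the fingers close. It gives the time, the measured TCP pose, the force, the opening and the grip force at its end, in the units of the state.
- get_obs(): the state, without advancing time (a new reading comes with each control period).
- capture(name): name is "side" or "top" or "wrist"; returns a dict with "img" (400x640x3 uint8, red, green, blue), "z_map" (400x640 float32, m along the optical axis (not along the pixel's ray), 0 where there is no reading), "fx", "fy", "cx", "cy" (pixels), "extrinsics" (4x4, takes a point from camera to world coordinates). Camera axes: x right, y down, z forward; pixel columns grow to the right and rows downward; lengths in m; the calibration is good to about 2 mm. The wrist camera is an equidistant fisheye: a pixel r from the principal point sees the ray r / f radians off the axis. A picture is of the moment at which its call begins.
- r.sign_off(): hands the job in; it is judged then, once.
Trained networks look in a picture, given as the dict that the camera call returned (one of the last four; its "shot" number tells which), for a name from the list of things; names that differ only in an ending like _2 or _b are one class to them, and where a whole thing is asked for, a point or a joint stands for the part that bears it (a point fixed in the world has none). Each returns a list of dicts, best first, with "score" (0 to 1); they miss things now and then, are a little off and sometimes report something else, mostly with a low value. They report only what shows in the picture. A call takes as long as a camera call. They do not tell look-alikes from the thing itself.
- search_frame(picture, target): "centre" ([column, row] in pixels, amid what is visible of it).
- cut_out(picture, target): "pixels" (400x640 bool, what is visible of it) and "centre" ([column, row] in pixels, amid what is visible of it).
The state is a dict: "clock": time; "joints": joint angles; "qd": joint speeds; "joint_torque": joint torques, N m; "tcp_pos": TCP position; "orientation": TCP orientation; "force": force on the tool from outside, world axes, zero at the start; "ft_torque": the same for the moment, N m; "gripper_width": finger opening in m; "gripper_force": force on a finger pad.
Only numpy, scipy, OpenCV 4.12 (cv2) and the standard library are available. Lean on these libraries where they do the work, as an engineer would, in place of code of your own. Each camera call takes 0.05 s, during which the arm holds its last target. There are 200 camera calls.

## Working session

There is one attempt and no reset: what is moved stays moved. The work goes in short steps, Python scripts to look and compute and a tool call to move; the robot and the scene stay as the last step left them, time stands still between calls to the robot, and variables do not carry over. Pictures are saved under pics/ and viewed, at most 10 in all, crops included, and the job is handed in when it is done.

Besides the shell and the picture viewer there is one more tool, called after "Emit:" as name([rows], argument=value, ...), one row to a line, values as JSON. apply_moves: Moves the arm, as the interface text tells. Its arguments: {"type":"object","properties":{"targets":{"type":"array","items":{"type":"object","properties":{"twist":{"type":"array","items":{"type":"number"}},"offset":{"type":"array","items":{"type":"number"}},"hand":{"type":"number"}}}}},"required":["targets"]}

```bash
mkdir -p pics
cat > h.py <<'E'
import numpy as np, cv2
from rig import get_obs, capture, r, search_frame, cut_out
def save(p,n): cv2.imwrite('pics/'+n,cv2.cvtColor(p['img'],cv2.COLOR_RGB2BGR))
def cloud(p):
    v,u=np.mgrid[0:400,0:640]; z=p['z_map']
    P=np.stack([(u-p['cx'])/p['fx']*z,(v-p['cy'])/p['fy']*z,z],-1)
    E=np.array(p['extrinsics']); return P@E[:3,:3].T+E[:3,3]
E
python3 - <<'E'
from h import *
o=get_obs(); print(o['tcp_pos'],o['orientation'],o['clock'],o['gripper_width'],r.hold_point_z)
t=capture('top'); s=capture('side'); save(t,'top0.png'); save(s,'side0.png')
for nm,p in(('t',t),('s',s)):
  C=cloud(p); print(nm,np.round(p['extrinsics'],3).tolist(),p['fx'],p['cx'],p['cy'])
  for n in ['drive','cover','tensioner_roller','pry_tool','tool_tip','tool_grip','oil_bottle','stain_jar','slide_box','front_notch','cover_lip','cover_hinge']:
    for d in search_frame(p,n)[:3]:
      c=np.round(d['centre']).astype(int); print(n,c,round(d['score'],2),np.round(C[c[1],c[0]],3))
E
```

```text
[ 0.13422247 -0.58421805  0.23043871] [-1.79904519e+02 -1.24308682e-04  1.29376801e+01] 0.0 0.08538351904308791 -0.0187
t [[-0.099, -0.973, 0.206, 0.332], [-0.995, 0.098, -0.015, -0.011], [-0.006, -0.207, -0.978, 1.139], [0.0, 0.0, 0.0, 1.0]] 432.19392209260036 319.4510739294906 199.48458501693304
drive [269 196] 0.6 [0.58  0.099 0.065]
drive [398 220] 0.42 [ 0.492 -0.227  0.022]
cover [271 194] 0.57 [0.585 0.094 0.064]
pry_tool [451 252] 0.91 [ 0.396 -0.353  0.016]
pry_tool [399 217] 0.71 [ 0.5   -0.231  0.019]
pry_tool [359 268] 0.71 [ 0.379 -0.111  0.019]
tool_tip [397 216] 0.84 [ 0.504 -0.227  0.016]
tool_tip [356 268] 0.8 [ 0.38  -0.104  0.021]
tool_tip [450 251] 0.63 [ 0.399 -0.349  0.021]
tool_grip [396 213] 0.75 [ 0.512 -0.225  0.019]
tool_grip [360 265] 0.74 [ 0.387 -0.115  0.016]
tool_grip [452 250] 0.69 [ 0.401 -0.354  0.022]
oil_bottle [172 234] 0.56 [0.51  0.353 0.051]
stain_jar [175 176] 0.67 [0.657 0.336 0.066]
slide_box [412 140] 0.82 [ 0.703 -0.292  0.033]
front_notch [269 195] 0.97 [0.583 0.099 0.064]
cover_lip [270 198] 0.56 [0.575 0.097 0.064]
cover_hinge [271 193
[... 426 characters left out ...]
pry_tool [401 209] 0.83 [ 0.395 -0.107  0.024]
pry_tool [422 152] 0.72 [ 0.395 -0.354  0.019]
tool_tip [377 172] 0.93 [ 0.489 -0.221  0.021]
tool_tip [399 214] 0.7 [ 0.397 -0.097  0.017]
tool_tip [423 150] 0.58 [ 0.393 -0.36   0.022]
tool_grip [404 214] 0.87 [ 0.385 -0.102  0.015]
tool_grip [421 151] 0.77 [ 0.398 -0.355  0.021]
tool_grip [372 173] 0.57 [ 0.502 -0.216  0.018]
oil_bottle [273 362] 0.66 [0.51  0.365 0.055]
stain_jar [208 331] 0.89 [0.642 0.36  0.067]
slide_box [312 140] 0.79 [ 0.697 -0.266  0.038]
slide_box [208 330] 0.39 [0.642 0.359 0.069]
front_notch [292 244] 0.77 [0.584 0.12  0.065]
cover_lip [298 250] 0.43 [0.565 0.131 0.066]
cover_hinge [292 245] 0.65 [0.582 0.124 0.066]
```

View pics/top0.png

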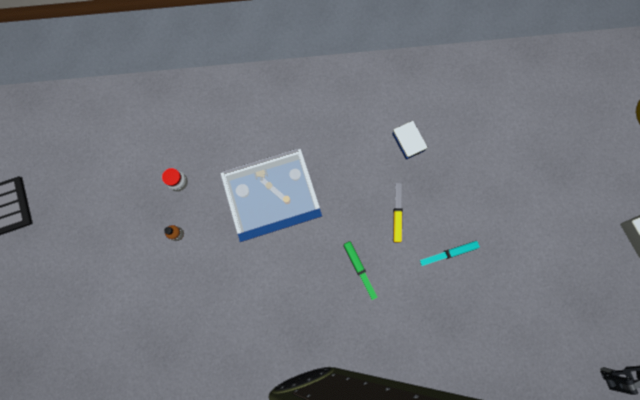

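Run:
```python
from h import *
t=capture('top'); s=capture('side')
for p in (t,s):
  C=cloud(p); hsv=cv2.cvtColor(p['img'],cv2.COLOR_RGB2HSV)
  for nm,lo,hi in(('yellow',(20,110,90),(35,255,255)),('blue',(95,110,50),(125,255,255)),('orange',(3,150,100),(17,255,255))):
    m=cv2.inRange(hsv,lo,hi); n,l,st,ce=cv2.connectedComponentsWithStats(m)
    for i in range(1,n):
      if st[i,4]<40: continue
      q=C[l==i]; q=q[q[:,2]>-.01]; q=q[abs(q[:,2]-np.median(q[:,2]))<.02]
      rc=cv2.minAreaRect((q[:,:2]*1000).astype(np.float32)); print(nm,ce[i].round(),st[i,4],'z',np.percentile(q[:,2],[5,50,95]).round(3),'rect',np.round(rc[0]),np.round(rc[1]),round(rc[2],1))
  z=C[...,2]; m=((z>.05)&(z<.075)&(abs(C[...,0]-.58)<.17)&(abs(C[...,1]-.1)<.19)).astype(np.uint8)
  n,l,st,ce=cv2.connectedComponentsWithStats(m); i=1+np.argmax(st[1:,4]); q=C[l==i]
  rc=cv2.minAreaRect((q[:,:2]*1000).astype(np.float32)); print('cover',rc, np.median(q[:,2]))
```

```text
yellow [397. 226.] 274 z [0.014 0.019 0.023] rect [ 478. -224.] [21. 85.] 82.0
blue [400. 146.] 40 z [0.007 0.014 0.019] rect [ 696. -261.] [79.  4.] 21.1
blue [279. 225.] 707 z [0.061 0.065 0.068] rect [504.  78.] [ 22. 215.] 12.1
orange [173. 232.] 73 z [0.047 0.051 0.056] rect [515. 352.] [24. 31.] 62.0
cover ((587.403564453125, 95.83648681640625), (192.83114624023438, 216.2190704345703), 12.151853561401367) 0.06375058751104312
yellow [378.  29.] 1273 z [0.073 0.091 0.109] rect [ 706. -948.] [144.  61.] 14.2
yellow [381. 174.] 254 z [0.01  0.02  0.024] rect [ 480. -225.] [23. 84.] 81.5
blue [553.   5.] 86 z [0.366 0.378 0.389] rect [ 171. -581.] [ 3. 12.] 2.3
blue [311. 147.] 129 z [0.007 0.015 0.023] rect [ 701. -262.] [78. 10.] 18.4
blue [333. 244.] 700 z [0.065 0.067 0.069] rect [505.  78.] [ 20. 214.] 12.0
orange [273. 361.] 179 z [0.047 0.052 0.058] rect [515. 359.] [32. 25.] 34.9
cover ((587.82421875, 93.28524780273438), (191.1827850341797, 220.91854858398438), 12.057287216186523) 0.0659197303715664
```

The top view shows the drive unit at about (271,195), with its blue front rail facing the robot. The yellow tool's handle is at (398,226), with its blade pointing up (+x, yaw about -8°). The green and cyan tools are look-alikes.

```bash
cat >> h.py <<'E'
from scipy.spatial.transform import Rotation as Ro
def rel(pos,rpy,start=None):
    if start is None: o=get_obs(); start=(o['tcp_pos'],o['orientation'])
    A=Ro.from_euler('xyz',start[1],degrees=True); B=Ro.from_euler('xyz',rpy,degrees=True)
    print('offset',A.inv().apply(np.array(pos)-start[0]).round(4).tolist(),'twist',(A.inv()*B).as_rotvec().round(4).tolist())
    return (np.array(pos),rpy)
def U(x,y,z,o=(.590,.095),yaw=12.):
    a=np.radians(yaw); return [o[0]+x*np.cos(a)-y*np.sin(a),o[1]+x*np.sin(a)+y*np.cos(a),z]
E
python3 - <<'E'
from h import *
rel([.494,-.2266,.14],[180,0,-8])
E
```

```text
offset [0.4307, -0.2686, 0.0913] twist [0.0, -0.0, 0.3654]
```

Emit:
apply_moves([
  {"offset":[0.431,-0.269,0.091],"twist":[0,0,0.365],"hand":1},
  {"offset":[0.431,-0.269,0.091],"twist":[0,0,0.365],"hand":1},
  {"offset":[0.431,-0.269,0.091],"twist":[0,0,0.365],"hand":1},
  {"offset":[0.431,-0.269,0.091],"twist":[0,0,0.365],"hand":1},
  {"offset":[0.431,-0.269,0.091],"twist":[0,0,0.365],"hand":1},
])

```text
clock: 2.02
tcp_pos: [0.3519, -0.368, 0.1766]
orientation: [180.0, -0.0, -8.0]
force: [0.7, -0.4, -0.2]
gripper_width: 0.0853
gripper_force: 0.0
```

Run:
```python
from h import *
o=get_obs();print(o['tcp_pos'],o['orientation'],o['clock'])
rel([.494,-.2266,.14],[180,0,-8])
```

```text
[ 0.35188749 -0.36797127  0.17660749] [ 1.79965468e+02 -4.72245172e-02 -7.99705938e+00] 2.025
offset [0.121, -0.1598, 0.0366] twist [0.0006, -0.0008, 0.0001]
```

Emit:
apply_moves([
  {"offset":[0.121,-0.16,0.037],"twist":[0,0,0],"hand":0.2},
  {"offset":[0.121,-0.16,0.037],"twist":[0,0,0],"hand":0.2},
  {"offset":[0.121,-0.16,0.037],"twist":[0,0,0],"hand":0.2},
  {"offset":[0.121,-0.16,0.037],"twist":[0,0,0],"hand":0.2},
  {"offset":[0.121,-0.16,0.037],"twist":[0,0,0],"hand":0.2},
])

```text
clock: 2.65
tcp_pos: [0.4928, -0.2271, 0.1394]
orientation: [180.0, 0.0, -7.9]
force: [-0.0, 0.0, -0.5]
gripper_width: 0.0509
gripper_force: 0.0
```

```bash
cat >> h.py <<'E'
def fish(p,u,v,zw):
    "fisheye pixels -> world at height zw"
    u=np.asarray(u,float);v=np.asarray(v,float);x=(u-p['cx'])/p['fx'];y=(v-p['cy'])/p['fy'];t=np.hypot(x,y)+1e-9
    d=np.stack([np.sin(t)*x/t,np.sin(t)*y/t,np.cos(t)],-1);E=np.array(p['extrinsics']);d=d@E[:3,:3].T
    return E[:3,3]+d*((zw-E[2,3])/d[...,2])[...,None]
E
python3 - <<'E'
from h import *
p=capture('wrist'); save(p,'w1.png'); o=get_obs(); print(o['tcp_pos'],o['orientation'],o['gripper_width'])
hsv=cv2.cvtColor(p['img'],cv2.COLOR_RGB2HSV); m=cv2.inRange(hsv,(20,110,90),(35,255,255))
n,l,st,ce=cv2.connectedComponentsWithStats(m)
for i in range(1,n):
  if st[i,4]<300: continue
  v,u=np.nonzero(l==i); q=fish(p,u,v,.02)
  print(ce[i],st[i],cv2.minAreaRect((q[:,:2]*1000).astype(np.float32)))
E
```

```text
[ 0.49217814 -0.22799982  0.13963976] [ 1.79969113e+02  3.86008350e-02 -7.95772842e+00] 0.05131884800831323
[317.62613691 207.96361896] [ 306  166   25   87 2089] ((479.03399658203125, -224.70538330078125), (21.15935707092285, 80.2154769897461), 81.54365539550781)
```

View pics/w1.png

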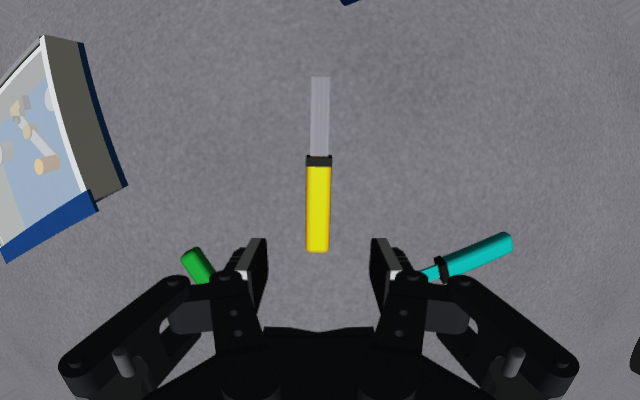

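The wrist view shows the yellow tool centred between the fingers. Its handle spans (306-331, 166-253) and the blade tip is at (320,77). I'll descend and grip.

Emit:
apply_moves([
  {"offset":[0.007,-0.001,0.06],"twist":[0,0,0.01],"hand":0.2},
  {"offset":[0.007,-0.001,0.11],"twist":[0,0,0.01],"hand":0.2},
  {"offset":[0.007,-0.001,0.135],"twist":[0,0,0.01],"hand":0.2},
  {"offset":[0.007,-0.001,0.135],"twist":[0,0,0.01],"hand":-0.4},
  {"offset":[0.007,-0.001,0.135],"twist":[0,0,0.01],"hand":-1},
])

```text
clock: 3.32
tcp_pos: [0.4999, -0.229, 0.006]
orientation: [180.0, -0.1, -8.7]
force: [-0.1, 0.7, -1.0]
gripper_width: 0.0203
gripper_force: 62.0
```

Emit:
apply_moves([
  {"offset":[0,0,0],"twist":[0,0,0],"hand":-1},
  {"offset":[0,0,0],"twist":[0,0,0],"hand":-1},
  {"offset":[0,0,0],"twist":[0,0,0],"hand":-1},
])

```text
clock: 3.7
tcp_pos: [0.5004, -0.228, 0.0056]
orientation: [180.0, -0.1, -8.5]
force: [-0.5, -0.8, 5.7]
gripper_width: 0.0203
gripper_force: 62.9
```

Emit:
apply_moves([
  {"offset":[0,0,-0.06],"twist":[0,0,0],"hand":-1},
  {"offset":[0,0,-0.114],"twist":[0,0,0],"hand":-1},
])

```text
clock: 3.95
tcp_pos: [0.4993, -0.2273, 0.1198]
orientation: [-180.0, 0.1, -8.5]
force: [0.4, -0.8, -0.7]
gripper_width: 0.0205
gripper_force: 62.1
```

Run:
```python
from h import *
o=get_obs();print(o['tcp_pos'],o['orientation'])
rel(U(-.215,0,.12),[180,0,12])
```

```text
[ 0.4992795  -0.22725627  0.11979696] [-1.79979495e+02  5.90589243e-02 -8.53408056e+00]
offset [-0.1594, -0.2567, 0.0001] twist [-0.0005, 0.001, -0.3584]
```

Emit:
apply_moves([
  {"offset":[-0.159,-0.257,0],"twist":[0,0,-0.358],"hand":-1},
  {"offset":[-0.159,-0.257,0],"twist":[0,0,-0.358],"hand":-1},
  {"offset":[-0.159,-0.257,0],"twist":[0,0,-0.358],"hand":-1},
  {"offset":[-0.159,-0.257,0],"twist":[0,0,-0.358],"hand":-1},
  {"offset":[-0.159,-0.257,0],"twist":[0,0,-0.358],"hand":-1},
])

```text
clock: 4.58
tcp_pos: [0.3794, 0.052, 0.1188]
orientation: [-180.0, -0.0, 12.0]
force: [0.5, 0.7, -0.4]
gripper_width: 0.0202
gripper_force: 62.1
```

Run:
```python
from h import *
rel(U(-.215,0,.12),[180,0,12])
p=capture('wrist'); save(p,'w2.png'); o=get_obs(); print(o['tcp_pos'],o['orientation'],o['clock'])
hsv=cv2.cvtColor(p['img'],cv2.COLOR_RGB2HSV)
m=cv2.inRange(hsv,(95,110,50),(125,255,255)); n,l,st,ce=cv2.connectedComponentsWithStats(m)
for i in range(1,n):
  if st[i,4]<300: continue
  v,u=np.nonzero(l==i); q=fish(p,u,v,.065)
  print(ce[i],st[i],cv2.minAreaRect((q[:,:2]*1000).astype(np.float32)))
```

```text
offset [-0.0001, 0.0017, -0.0012] twist [-0.0003, -0.0006, -0.0001]
[0.37649004 0.05628312 0.11847058] [-1.79709693e+02  8.81157028e-02  1.22418342e+01] 4.625
[317.91284825  29.14725992] [ 161    9  316   45 9799] ((505.1276550292969, 78.64825439453125), (22.454870223999023, 216.1279754638672), 12.10434341430664)
```

View pics/w2.png

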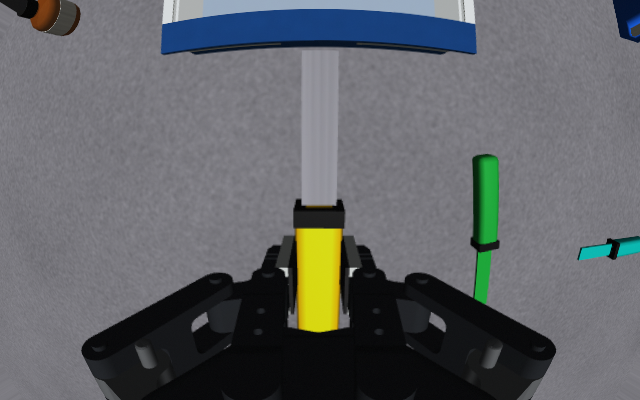

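The wrist view shows the blade centred on the rail (rail columns 161-477, blade columns 302-338). The tip sits just short of the rail's front edge at row 50. I'll lower to notch height.

Emit:
apply_moves([
  {"offset":[-0.003,0,0.04],"twist":[0,0,0],"hand":-1},
  {"offset":[-0.003,0,0.073],"twist":[0,0,0],"hand":-1},
  {"offset":[-0.003,0,0.073],"twist":[0,0,0],"hand":-1},
  {"offset":[-0.003,0,0.073],"twist":[0,0,0],"hand":-1},
])

```text
clock: 5.12
tcp_pos: [0.3784, 0.0496, 0.0465]
orientation: [180.0, -0.0, 12.0]
force: [0.6, -0.3, -0.5]
gripper_width: 0.0204
gripper_force: 62.0
```

Run:
```python
from h import *
rel(U(-.165,0,.0465),[180,0,12])
p=capture('side'); C=cloud(p)
cv2.imwrite('pics/s1.png',cv2.resize(cv2.cvtColor(p['img'],cv2.COLOR_RGB2BGR)[180:330,250:450],None,fx=4,fy=4,interpolation=cv2.INTER_CUBIC))
```

```text
offset [0.0514, -0.0005, 0.0001] twist [0.0, -0.0007, -0.0008]
```

View pics/s1.png

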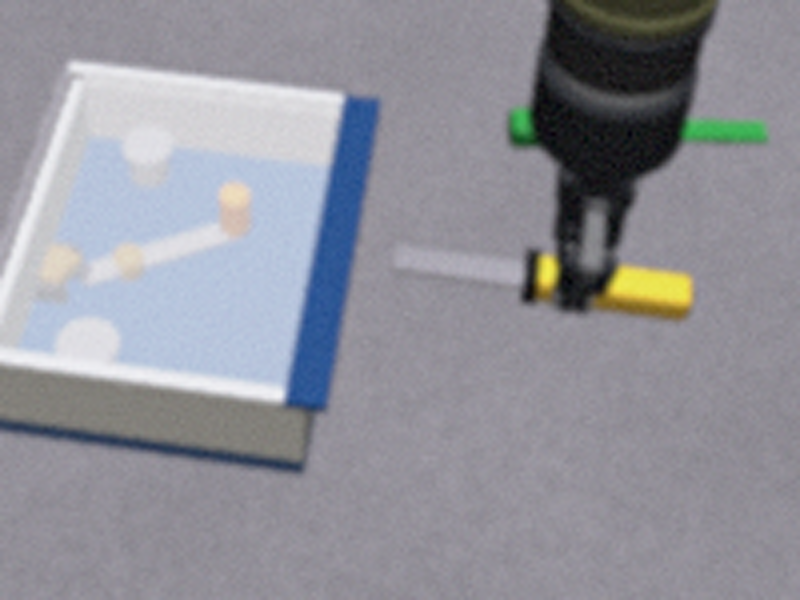

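The side crop shows the tool level, with its tip just outside the rail (tip at crop (395,255), rail at about x=335). I'll insert the blade.

Emit:
apply_moves([
  {"offset":[0.015,0,0],"twist":[0,0,0],"hand":-1},
  {"offset":[0.033,0,0],"twist":[0,0,0],"hand":-1},
  {"offset":[0.052,0,0],"twist":[0,0,0],"hand":-1},
  {"offset":[0.052,0,0],"twist":[0,0,0],"hand":-1},
])

```text
clock: 5.68
tcp_pos: [0.4316, 0.0608, 0.0462]
orientation: [180.0, -0.1, 12.0]
force: [-0.4, 0.1, -1.3]
gripper_width: 0.0207
gripper_force: 62.1
```

Run:
```python
from h import *
p=capture('side'); o=get_obs(); print(o['tcp_pos'],o['force'])
w=capture('wrist'); A=Ro.from_euler('xyz',o['orientation'],degrees=True); print('cam in tool',A.inv().apply(np.array(w['extrinsics'])[:3,3]-o['tcp_pos']))
cv2.imwrite('pics/s2.png',cv2.resize(cv2.cvtColor(p['img'],cv2.COLOR_RGB2BGR)[180:330,250:450],None,fx=4,fy=4,interpolation=cv2.INTER_CUBIC))
```

```text
[0.42975079 0.06051808 0.04575544] [ 0.91354448  0.24507174 -0.3789716 ]
cam in tool [ 0.0665347  -0.00014555 -0.14274836]
```

View pics/s2.png

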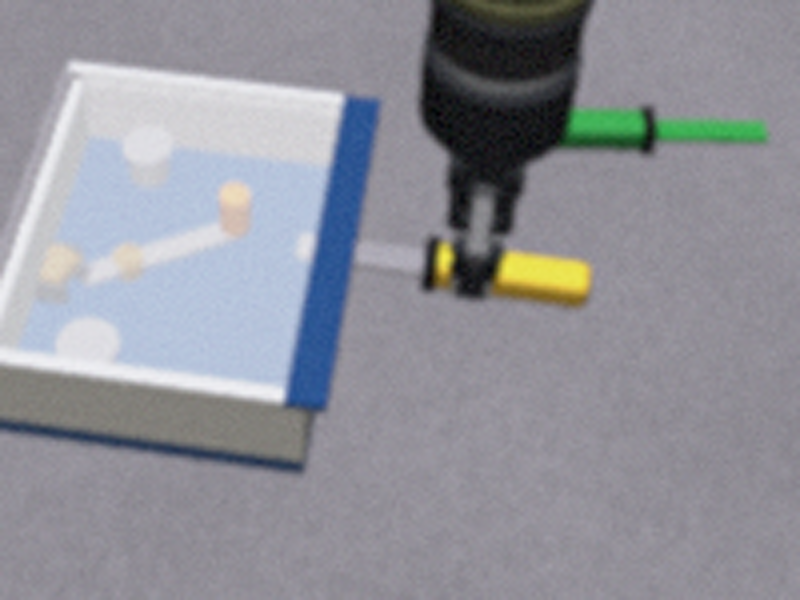

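The blade tip shows under the clear cover at crop (305,245), past the rail, so the insertion worked. I'll lift along the arc.

Emit:
apply_moves([
  {"offset":[0.003,0,-0.015],"twist":[0,0,0],"hand":-1},
  {"offset":[0.004,0,-0.029],"twist":[0,0,0],"hand":-1},
  {"offset":[0.009,0,-0.049],"twist":[0,0,0],"hand":-1},
  {"offset":[0.016,0,-0.069],"twist":[0,0,0],"hand":-1},
  {"offset":[0.026,0,-0.0875],"twist":[0,0,0],"hand":-1},
])

```text
clock: 6.4
tcp_pos: [0.4528, 0.0655, 0.1338]
orientation: [-180.0, 0.1, 12.0]
force: [-1.0, -0.1, -1.8]
gripper_width: 0.0199
gripper_force: 61.9
```

Emit:
apply_moves([
  {"offset":[0.012,0,-0.017],"twist":[0,0,0],"hand":-1},
  {"offset":[0.027,0,-0.032],"twist":[0,0,0],"hand":-1},
  {"offset":[0.043,0,-0.045],"twist":[0,0,0],"hand":-1},
  {"offset":[0.061,0,-0.055],"twist":[0,0,0],"hand":-1},
])

```text
clock: 6.9
tcp_pos: [0.5133, 0.0783, 0.189]
orientation: [-180.0, 0.0, 12.0]
force: [-0.7, -0.9, -0.2]
gripper_width: 0.0201
gripper_force: 62.0
```

Run:
```python
from h import *
p=capture('side'); o=get_obs(); print(o['tcp_pos'],o['orientation'],o['force'],o['clock']); save(p,'s3.png')
```

```text
[0.51647255 0.07886277 0.19033396] [179.99343857  -0.20871101  11.96327983] [2.90368903 0.85957678 0.98468274] 6.95
```

View pics/s3.png

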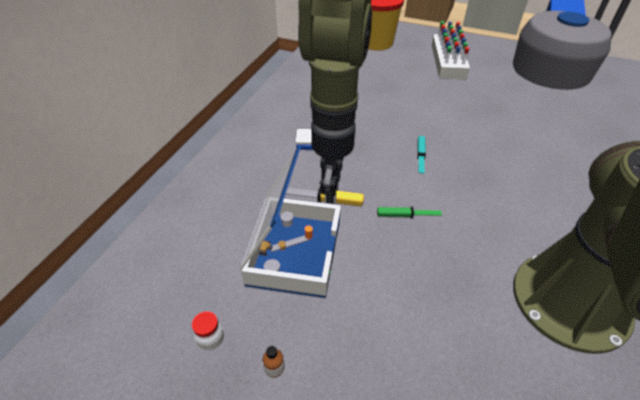

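The cover is raised to about 65° on the blade (rail running (300,148) to (275,222)). Continuing past vertical.

Emit:
apply_moves([
  {"offset":[0.02,0,-0.008],"twist":[0,0,0],"hand":-1},
  {"offset":[0.04,0,-0.013],"twist":[0,0,0],"hand":-1},
  {"offset":[0.061,0,-0.015],"twist":[0,0,0],"hand":-1},
  {"offset":[0.082,0,-0.015],"twist":[0,0,0],"hand":-1},
  {"offset":[0.084,0,-0.015],"twist":[0,0,0],"hand":-1},
])

```text
clock: 7.58
tcp_pos: [0.5963, 0.0958, 0.203]
orientation: [-180.0, -0.0, 12.0]
force: [-0.6, 0.8, -1.6]
gripper_width: 0.0204
gripper_force: 62.1
```

Run:
```python
from h import *
p=capture('side'); o=get_obs(); print(o['tcp_pos'],o['orientation'],o['force'],o['clock']); save(p,'s4.png')
print(np.round(r.__dict__.get('x',0)))
rel(U(-.215,0,.21),[180,0,12])
```

```text
[0.59572971 0.09571974 0.2029489 ] [1.79999802e+02 2.27384081e-02 1.19627905e+01] [ 0.33419704 -0.22141851 -1.84211884] 7.625
0
offset [-0.2208, -0.0003, -0.007] twist [0.0, 0.0004, -0.0006]
```

View pics/s4.png

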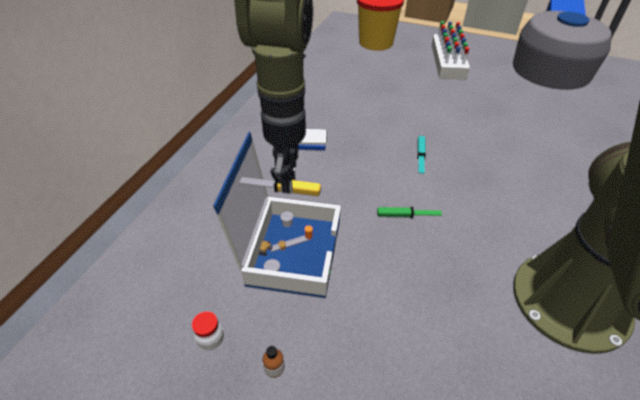

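The cover stands past vertical at the back, with the rail from (220,205) to (250,138). I'll pull back and lay the tool at its original spot.

Emit:
apply_moves([
  {"offset":[-0.04,0,0],"twist":[0,0,0],"hand":-1},
  {"offset":[-0.1,0,0],"twist":[0,0,0],"hand":-1},
  {"offset":[-0.12,0.06,0],"twist":[0,0,0.1],"hand":-1},
  {"offset":[-0.13,0.12,0],"twist":[0,0,0.2],"hand":-1},
  {"offset":[-0.14,0.18,0],"twist":[0,0,0.3],"hand":-1},
])

```text
clock: 8.25
tcp_pos: [0.4949, -0.1107, 0.2037]
orientation: [180.0, -0.1, -5.4]
force: [0.5, -1.0, -1.9]
gripper_width: 0.0207
gripper_force: 62.0
```

Run:
```python
from h import *
o=get_obs(); print(o['tcp_pos'],o['orientation'],o['clock'])
rel([.5,-.228,.05],[180,0,-8.5])
```

```text
[ 0.49494311 -0.11071967  0.20366814] [ 1.79999445e+02 -5.31641629e-02 -5.37167921e+00] 8.25
offset [0.0159, 0.1163, 0.1537] twist [-0.0, -0.0009, 0.0546]
```

Emit:
apply_moves([
  {"offset":[0.016,0.116,0.12],"twist":[0,0,0.055],"hand":-1},
  {"offset":[0.016,0.116,0.12],"twist":[0,0,0.055],"hand":-1},
  {"offset":[0.016,0.116,0.12],"twist":[0,0,0.055],"hand":-1},
  {"offset":[0.016,0.116,0.16],"twist":[0,0,0.055],"hand":-1},
  {"offset":[0.016,0.116,0.18],"twist":[0,0,0.055],"hand":-1},
])

```text
clock: 8.88
tcp_pos: [0.499, -0.2259, 0.0212]
orientation: [-179.9, 0.2, -8.5]
force: [-0.2, -1.1, -1.0]
gripper_width: 0.0205
gripper_force: 62.1
```

Emit:
apply_moves([
  {"offset":[0,0,0.01],"twist":[0,0,0],"hand":-1},
  {"offset":[0,0,0.017],"twist":[0,0,0],"hand":-1},
  {"offset":[0,0,0.017],"twist":[0,0,0],"hand":-1},
  {"offset":[0,0,0.017],"twist":[0,0,0],"hand":-1},
])

```text
clock: 9.38
tcp_pos: [0.5023, -0.2265, 0.007]
orientation: [180.0, -0.1, -8.4]
force: [0.1, -0.0, -0.7]
gripper_width: 0.0207
gripper_force: 62.1
```

Emit:
apply_moves([
  {"offset":[0,0,0],"twist":[0,0,0],"hand":0.2},
  {"offset":[0,0,0],"twist":[0,0,0],"hand":0.2},
  {"offset":[0,0,0],"twist":[0,0,0],"hand":0.2},
  {"offset":[0,0,-0.05],"twist":[0,0,0],"hand":0.2},
  {"offset":[0,0,-0.11],"twist":[0,0,0],"hand":0.2},
])

```text
clock: 10.0
tcp_pos: [0.5004, -0.2258, 0.1162]
orientation: [-179.9, 0.2, -8.4]
force: [0.8, -1.3, 0.0]
gripper_width: 0.0514
gripper_force: 0.0
```

Run:
```python
from h import *
# tool laid, cover angle, drive pose check
p=capture('side'); C=cloud(p); hsv=cv2.cvtColor(p['img'],cv2.COLOR_RGB2HSV)
def blobs(lo,hi,mn):
  m=cv2.inRange(hsv,lo,hi); n,l,st,ce=cv2.connectedComponentsWithStats(m)
  for i in range(1,n):
    if st[i,4]>mn: q=C[l==i]; q=q[abs(q[:,2]-np.median(q[:,2]))<.03]; a=np.radians(12); d=np.median(q,0)-[.59,.095,0]; print(ce[i].round(),st[i,4],np.median(q,0).round(3),'unit',(d[0]*np.cos(a)+d[1]*np.sin(a)).round(3),(-d[0]*np.sin(a)+d[1]*np.cos(a)).round(3),d[2].round(3))
print('yellow');blobs((20,110,90),(35,255,255),60);print('blue');blobs((95,110,50),(125,255,255),60);print('orange');blobs((3,150,100),(17,255,255),20)
o=get_obs(); print(o['tcp_pos'],o['orientation'],o['clock'],o['gripper_width'])
rel(U(-.032,-.064,.14),[180,0,12])
```

```text
yellow
[365.  32.] 347 [ 0.747 -0.933  0.073] unit -0.06 -1.038 0.073
[380. 174.] 256 [ 0.481 -0.219  0.021] unit -0.172 -0.285 0.021
blue
[570.  11.] 764 [-0.052 -1.954 -0.067] unit -1.054 -1.871 -0.067
[232. 174.] 575 [0.692 0.137 0.244] unit 0.108 0.02 0.244
[311. 147.] 127 [ 0.699 -0.263  0.015] unit 0.032 -0.373 0.015
[299. 246.] 2822 [0.581 0.082 0.014] unit -0.011 -0.011 0.014
orange
[308. 231.] 65 [0.571 0.061 0.051] unit -0.025 -0.029 0.051
[273. 361.] 185 [0.51  0.363 0.052] unit -0.022 0.279 0.052
[ 0.50506574 -0.22786102  0.12523189] [179.86038528  -0.48988901  -8.37469329] 10.05 0.051483253975635204
offset [0.0294, -0.2606, -0.0152] twist [0.0039, -0.008, -0.3556]
```

Emit:
apply_moves([
  {"offset":[0.032,-0.261,-0.02],"twist":[0,0,-0.356],"hand":-1},
  {"offset":[0.032,-0.261,-0.02],"twist":[0,0,-0.356],"hand":-1},
  {"offset":[0.032,-0.261,-0.02],"twist":[0,0,-0.356],"hand":-1},
  {"offset":[0.032,-0.261,-0.02],"twist":[0,0,-0.356],"hand":-1},
  {"offset":[0.032,-0.261,-0.02],"twist":[0,0,-0.356],"hand":-1},
])

```text
clock: 10.68
tcp_pos: [0.5723, 0.0307, 0.1366]
orientation: [-180.0, -0.1, 12.3]
force: [-0.1, -0.5, 0.1]
gripper_width: 0.0002
gripper_force: 0.0
```

Emit:
apply_moves([
  {"offset":[0,0,0],"twist":[0,0,0],"hand":-1},
  {"offset":[0,0,0],"twist":[0,0,0],"hand":-1},
])

```text
clock: 10.92
tcp_pos: [0.5708, 0.0259, 0.1359]
orientation: [180.0, 0.0, 11.9]
force: [0.4, -0.4, 0.1]
gripper_width: -0.0
gripper_force: 0.0
```

Run:
```python
from h import *
p=capture('wrist'); save(p,'w3.png'); o=get_obs(); print(o['tcp_pos'],o['orientation'],o['clock'],o['gripper_width'])
hsv=cv2.cvtColor(p['img'],cv2.COLOR_RGB2HSV); m=cv2.inRange(hsv,(3,150,100),(17,255,255)); n,l,st,ce=cv2.connectedComponentsWithStats(m)
for i in range(1,n):
  if st[i,4]>60:
    d=fish(p,ce[i][0],ce[i][1],.045)-[.59,.095,0]; a=np.radians(12); print(ce[i],st[i,4],'unit',d[0]*np.cos(a)+d[1]*np.sin(a),-d[0]*np.sin(a)+d[1]*np.cos(a))
rel(U(-.032,-.064,.028),[180,0,12])
```

```text
[0.57073632 0.02570252 0.13587206] [1.79984185e+02 4.74767449e-02 1.19097306e+01] 10.975 -3.3328361919952344e-05
[ 23.76021798 188.41961853] 367 unit -0.015597731047699834 0.2699979773419633
[282.375      183.15441176] 136 unit -0.016009016141822204 -0.035893593761636096
offset [0.0013, 0.0002, 0.1079] twist [0.0003, 0.0008, -0.0016]
```

View pics/w3.png

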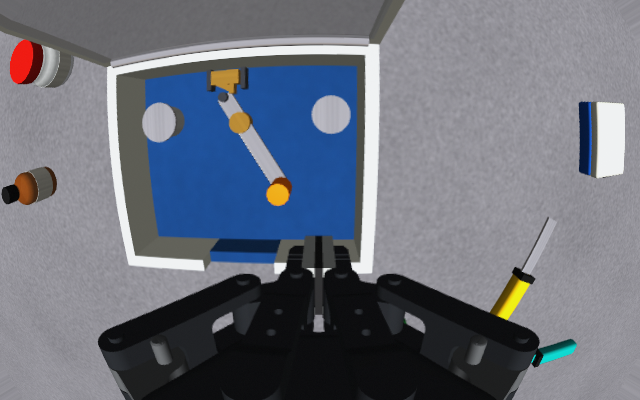

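The wrist view shows the roller top at (278,193), left of the shut fingers at column 319, so there is room to descend on its right. The tool lies on the bench to the right at (510,300). Next I'll descend.

Emit:
apply_moves([
  {"offset":[0.001,0.002,0.04],"twist":[0,0,0],"hand":-1},
  {"offset":[0.001,0.002,0.075],"twist":[0,0,0],"hand":-1},
  {"offset":[0.001,0.002,0.1],"twist":[0,0,0],"hand":-1},
  {"offset":[0.001,0.002,0.108],"twist":[0,0,0],"hand":-1},
  {"offset":[0.001,0.002,0.108],"twist":[0,0,0],"hand":-1},
])

```text
clock: 11.6
tcp_pos: [0.5725, 0.0246, 0.0281]
orientation: [-180.0, 0.0, 11.9]
force: [0.9, 0.1, -1.3]
gripper_width: 0.0001
gripper_force: 0.0
```

Emit:
apply_moves([
  {"offset":[0,-0.01,0],"twist":[0,0,0],"hand":-1},
  {"offset":[0,-0.02,0],"twist":[0,0,0],"hand":-1},
  {"offset":[0,-0.03,0],"twist":[0,0,0],"hand":-1},
  {"offset":[0,-0.03,0],"twist":[0,0,0],"hand":-1},
])

```text
clock: 12.1
tcp_pos: [0.5647, 0.0536, 0.0286]
orientation: [179.8, 0.2, 12.0]
force: [-2.8, -6.1, -0.8]
gripper_width: -0.0002
gripper_force: 2.7
```

Emit:
apply_moves([
  {"offset":[0,-0.01,0],"twist":[0,0,0],"hand":-1},
  {"offset":[0,-0.02,0],"twist":[0,0,0],"hand":-1},
  {"offset":[0,-0.028,0],"twist":[0,0,0],"hand":-1},
  {"offset":[0,-0.034,0],"twist":[0,0,0],"hand":-1},
  {"offset":[0,-0.034,0],"twist":[0,0,0],"hand":-1},
])

```text
clock: 12.72
tcp_pos: [0.5586, 0.087, 0.0286]
orientation: [179.8, 0.1, 12.0]
force: [-0.8, -7.5, -1.4]
gripper_width: -0.0001
gripper_force: 3.2
```

Run:
```python
from h import *
p=capture('wrist'); s=capture('side'); o=get_obs(); print(o['tcp_pos'],o['orientation'],o['clock'],o['force'])
a=np.radians(12)
for nm,q in(('w',p),('s',s)):
  hsv=cv2.cvtColor(q['img'],cv2.COLOR_RGB2HSV); m=cv2.inRange(hsv,(3,150,100),(19,255,255)); n,l,st,ce=cv2.connectedComponentsWithStats(m)
  C=cloud(q) if nm=='s' else None
  for i in range(1,n):
    if st[i,4]>15:
      X=fish(q,ce[i][0],ce[i][1],.05) if nm=='w' else np.median(C[l==i],0)
      d=X-[.59,.095,0]; print(nm,ce[i].round(),st[i,4],'unit',(d[0]*np.cos(a)+d[1]*np.sin(a)).round(4),(-d[0]*np.sin(a)+d[1]*np.cos(a)).round(4))
d=o['tcp_pos']-np.array([.59,.095,0]); print('tcp unit',d[0]*np.cos(a)+d[1]*np.sin(a),-d[0]*np.sin(a)+d[1]*np.cos(a))
W=cv2.cvtColor(p['img'],cv2.COLOR_RGB2BGR)[:300,60:460]; S=cv2.resize(cv2.cvtColor(s['img'],cv2.COLOR_RGB2BGR)[130:330,200:460],(390,300))
cv2.imwrite('pics/f1.png',np.hstack([W,S]))
```

```text
[0.55859617 0.0868003  0.02857162] [1.79770044e+02 7.98393007e-02 1.20088279e+01] 12.825 [-2.08448924 -7.20613059 -1.19900045]
w [288.  48.] 873 unit 0.0626 0.0109
w [314. 122.] 509 unit 0.0329 0.0005
w [307. 137.] 33 unit 0.0271 0.0033
w [273. 247.] 776 unit -0.0195 0.0181
s [307. 249.] 79 unit -0.0319 0.0242
s [273. 361.] 189 unit -0.0219 0.2788
tcp unit -0.032422395988021095 -0.0014912928537592386
```

View pics/f1.png

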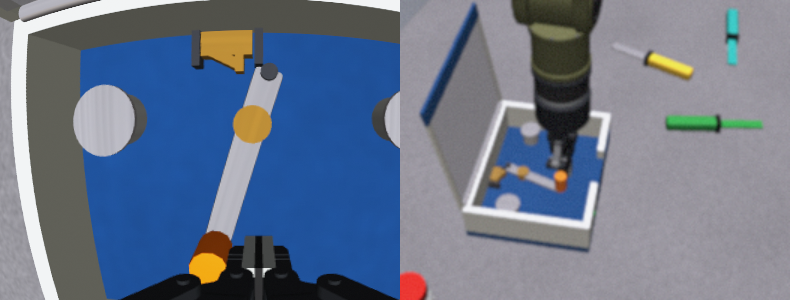

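The final views show three things:
- **Roller:** it's held left of its catch, at unit y of about +19 mm (q ≈ 0.85), with about 7.5 N of push.
- **Cover:** it's standing open past vertical.
- **Tool:** it's on the bench, away from the unit.

I'm handing in now.

```bash
python3 -c "
from rig import r; print(r.sign_off())"
```

```text
the job is handed in; nothing more can be done
None
```

I've handed the job in: the cover was levered open past vertical, the yellow tool is back on the bench at its original spot, and the roller is held at about 0.85 rad against its spring; the verdict wasn't shown.

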